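Make up two drive kits from the stock on the bench

TASK

Make up the two kits: in the blue tray, the long black motor in the square pocket and the toothed pulley in the round pocket; in the yellow tray, the short silver motor in the square pocket, the brass gear in the round pocket and the green bearing block in the oblong pocket. Every part stands upright, flat on its pocket's floor. Leave the white gear and the orange coupling where they are.

Things in the scene. Friction and masses are not known exactly. Their poses are not given: they have to be found in the camera images.
- long_motor: Long stepper motor, all black: square body 42 x 42 x 50 mm high standing on end, with a thin steel shaft (5 mm thick) upward from a low 22 mm boss, 64 mm tall with the shaft. About 0.28 kg. x and y square to its sides. Origin: centre of its underside; z up.
- short_motor: Short stepper motor, silver end caps (silver from above) and a darker grey middle: square body 42 x 42 x 32 mm high standing on end, thin steel shaft upward from a low boss, 46 mm tall with the shaft. About 0.17 kg. x and y square to its sides. Origin: centre of its underside; z up.
- pulley: Toothed belt pulley, dark barrel with silver teeth, standing on its flange: flange 40 mm across and 3 mm thick, barrel 30 mm across up to the total height of 32 mm. Origin: centre of its underside; z up.
- brass_gear: Brass gear lying flat, hub upward: toothed disc 46 mm across and 14 mm thick, hub 24 mm across from there up to the total height of 38 mm. Origin: centre of its underside; z up.
- bearing_block: Green pillow block bearing: foot 26 mm (x) by 60 mm (y) by 12 mm high, with a round housing 40 mm across and 26 mm thick (flat faces square to x) upright on it, 44 mm tall in all. Origin: centre of its underside; z up.
- white_gear: White plastic gear of the same shape as the brass gear (46 mm disc, 24 mm hub, 38 mm tall); belongs to neither kit, to be left where it is. Origin: centre of its underside; z up.
- coupling: Orange shaft coupling, an upright cylinder 26 mm across and 36 mm tall; belongs to neither kit, to be left where it is. (Among the stock also stands a low steel dish of screws, 52 mm across, 10 mm high, fixed.) Origin: centre of its underside; z up.
- blue_tray: Blue kit tray. Tray 210 (x) by 98 (y) by 14 mm high, fixed; pockets 8 mm deep, black floors 6 mm above the bench. Origin: centre of the underside. Pocket centres on y = 0: square pocket 62 x 62 mm at x = +65 mm, round pocket 62 mm across at x = -6 mm, oblong pocket 48 (x) by 78 (y) mm at x = -71 mm, already filled by a low aluminium mounting plate fixed in it.
- yellow_tray: Yellow kit tray. Tray 210 (x) by 98 (y) by 14 mm high, fixed; pockets 8 mm deep, black floors 6 mm above the bench. Origin: centre of the underside. Pocket centres on y = 0: square pocket 62 x 62 mm at x = -65 mm, round pocket 62 mm across at x = +6 mm, oblong pocket 48 (x) by 78 (y) mm at x = +71 mm; the block's long foot lies across the tray.
Mind the look-alikes: they are no part of the job. What is shaped like the pulley but purple or turquoise is not meant. Of the things shaped like the bearing_block, the green one is meant.

How it is judged:
By the outcome, as a careful person would: the job done as asked, in the order asked, and still so for the second after the job is handed in, with the robot touching nothing.
It also fails if it takes over 141 s, if anything falls off the work surface, if the arm or the gripper's body presses on something with over 40 N, if the wrist force passes 120 N, or if a joint passes its speed limit or range.

ROBOT

A 6-joint arm with a two-finger parallel gripper is mounted at the origin on the work surface. World frame = base frame: x ahead of the robot, y to its left, z up, the work surface at z = 0. Lengths are in m, angles in degrees, forces in N, time in s.
With the tool pointing down it reaches from about 0.4 to 0.825 m from the base axis. Payload 7 kg.
Tool frame: the origin (TCP) lies midway between the tips of the shut fingers; the grasp point (between the pads) lies 19 mm behind it; z points along the fingers, y is the line along which they close (so a half turn about z gives the same grasp; the last joint's range is limited). The gripper opens to 88 mm and grips with 3 to 60 N. Pads are 19 mm wide; open, the fingers measure 130 mm over their backs; the gripper's body (78 mm by 193 mm) begins 47 mm behind the grasp point.
Start: joints at [79.991, 20.546, 0.682, 0, -70.136, -16.507], TCP at [0.301, 0.604, 0.227] pointing down, gripper open.
Joint ranges: [-176.03, 176.03], [-82.01, 121.73], [-58.28, 71.71], [-173.87, 95.51], [-174.79, -0.11], [-173.66, 173.66]. Speed limits (degrees/s): [136.94, 136.94, 172.46, 180, 180, 180].

INTERFACE

Orientations are given as [roll, pitch, yaw] about the fixed x, y, z axes, in that order (R = Rz(yaw) Ry(pitch) Rx(roll)).
In Python, from plant import r, eyes, workorder gives the robot as it stands.
- The arm moves only by the tool step_arm, never from a script. Its argument "plan" is a list of rows, each a list of 5 numbers: the shift along the tool's x, y, z each as a share of 25 cm, from -1 to 1, then the turn about the tool's z as a share of 60 degrees, from -1 to 1, then the finger opening in mm, from 0 to 87.6. In form: [[x, y, z, turn, jaw], ...]. A call has 1 to 12 rows; each row is the pose to reach, as a shift and turn from the pose commanded when the call began, along the tool's axes at that moment; what a row does not reach only later rows make up. A row lasts 1/12 s, in which the tool goes at most 41.7 mm and 7.16 degrees, less where a joint would pass 70% of its speed; a pose out of reach is approached as far as the arm can. A call with a number of a shift or a turn outside -1 to 1 is refused whole. A call with a gripper value outside its range is refused whole. The fingers move at their own pace and stop on an object; "newtons" is the grip in N (left out, the last holds). Time passes only in rows, so rows that repeat a pose let the fingers close. It gives the time, the measured TCP pose, the force, the opening and the grip force at its end, in the units of the state.
- r.get_state(): the state, without advancing time (a new reading comes with each control period).
- eyes.capture(name): name is "scene" or "side" or "wrist"; returns the picture (384x512x3 uint8, red, green, blue); there is no depth.
- eyes.camera_model(name): a dict with "fov_y" (degrees; the focal length in pixels is half the picture's height over the tangent of half this angle, whatever the lens; pixels are square), "cx", "cy" (the principal point, pixels), "world_to_cam" (4x4, takes a point from world to camera coordinates); the wrist camera has in their place "hand_eye" (4x4, takes a point from camera to tool coordinates, whose origin is the TCP and whose axes are the flange's). Camera axes: x right, y up, looking along -z (the intrinsics and any distortion apply to the point x, -y, -z); pixel columns grow to the right and rows downward; lengths in m; the calibration is good to about 2 mm. The wrist camera is an equidistant fisheye: a pixel r from the principal point sees the ray r / f radians off the axis. A picture is of the moment at which its call begins: read the wrist's pose just before it. camera_model takes no time and is no camera call.
- workorder.close_job(): hands the job in; it is judged then, once.
The state is a dict: "time_s": time; "joints": joint angles; "qd": joint speeds; "joint_torque": joint torques, N m; "tcp_pos": TCP position; "eef_rot": TCP orientation; "contact_force": force on the tool from outside, world axes, zero at the start; "moment": the same for the moment, N m; "gripper_width": finger opening in m; "gripper_force": force on a finger pad.
Only numpy, scipy, OpenCV 4.12 (cv2) and the standard library are available. Lean on these libraries where they do the work, as an engineer would, in place of code of your own. Each camera call takes 0.05 s, during which the arm holds its last target. There are 200 camera calls.

## Working session

There is one attempt and no reset: what is moved stays moved. The work goes in short steps, Python scripts to look and compute and a tool call to move; the robot and the scene stay as the last step left them, time stands still between calls to the robot, and variables do not carry over. Pictures are saved under pics/ and viewed, at most 14 in all, crops included, and the job is handed in when it is done.

Besides the shell and the picture viewer there is one more tool, called after "Request:" as name(argument=value, ...) on one line, values as JSON. step_arm: Moves the arm, as the interface text tells. Its arguments: {"type":"object","properties":{"plan":{"type":"array"},"newtons":{"type":"number"}},"required":["plan"]}

```bash
mkdir -p pics; cat > h.py <<'E'
from plant import r, eyes, workorder
import numpy as np, cv2
from scipy.spatial.transform import Rotation as R
def cap(n,f): 
    im=eyes.capture(n); cv2.imwrite('pics/'+f,im[:,:,::-1]); return im
def ray(n,u,v,st=None):
    m=eyes.camera_model(n); f=192/np.tan(np.radians(m['fov_y']/2))
    x,y=u-m['cx'],v-m['cy']
    if n=='wrist':
        rr=np.hypot(x,y); t=rr/f; s=np.sin(t)/max(rr,1e-9)
        d=np.array([x*s,-y*s,-np.cos(t)]); st=st or r.get_state()
        T=np.eye(4); T[:3,:3]=R.from_euler('xyz',st['eef_rot'],degrees=True).as_matrix(); T[:3,3]=st['tcp_pos']
        M=T@np.array(m['hand_eye'])
    else:
        d=np.array([x/f,-y/f,-1]); M=np.linalg.inv(np.array(m['world_to_cam']))
    return M[:3,3],M[:3,:3]@d
def at(n,u,v,z,st=None):
    o,d=ray(n,u,v,st); return o+d*(z-o[2])/d[2]
E
python3 - <<'E'
from h import *
s=r.get_state(); print(s)
for n in('scene','side','wrist'):
    print(n,eyes.camera_model(n))
a=cap('scene','a.png'); b=cap('side','b.png'); c=cap('wrist','c.png')
for n,i in(('a',a),('b',b),('c',c)): cv2.imwrite(f'pics/{n}2.png',cv2.resize(i,(800,600),interpolation=cv2.INTER_CUBIC)[:,:,::-1])
E
```

```text
{'time_s': 0.0, 'joints': array([ 7.99910125e+01,  2.05919923e+01,  6.35301693e-01, -1.99453114e-02,
       -7.01364194e+01, -1.65057187e+01]), 'qd': array([ 0.06435107, -0.12885476, -0.01520267, -0.01419505,  0.03926278,
        0.03429064]), 'joint_torque': array([ 2.61191781e-05, -5.82717204e+01,  2.93038023e+01,  6.99697495e+00,
        6.69153917e-03, -1.56133833e-04]), 'tcp_pos': array([0.3011595 , 0.60355684, 0.22562856]), 'eef_rot': array([ 1.79905399e+02, -8.47884288e-03, -2.65214914e+01]), 'contact_force': array([ 0.38110117, -0.07615625,  0.04004795]), 'moment': array([ 0.01357873, -0.01871545,  0.04136008]), 'gripper_force': 0.0, 'gripper_width': 0.0875753177038587}
scene {'fov_y': 52.61753808138039, 'cx': 250.00318376595428, 'cy': 186.64721869251235, 'world_to_cam': array([[ 0.50482862,  0.86304842, -0.01718973, -0.26330232],
       [-0.65458753,  0.39572189,  0.64414234,  0.34333949],
       [ 0.56272838, -0.3139293 ,  0.76471247, -1.12025419],
       [ 0.        ,  0.        ,  0.        ,  1.        ]])}
side {'fov_y': 47.44732203795163, 'cx': 255.50783743559205, 'cy': 194.050782399161, 'world_to_cam': array([[ 0.7271439 , -0.68638869,  0.01150314, -0.39183604],
       [ 0.36490688,  0.40065834,  0.840426  , -0.24138754],
       [-0.58146773, -0.60691306,  0.54180422, -0.84965615],
       [ 0.        ,  0.        ,  0.        ,  1.        ]])}
wrist {'fov_y': 65.70646984690485, 'cx': 252.68875324959419, 'cy': 189.24519126627828, 'hand_eye': array([[-1.00690384e-04,  9.67054354e-01,  2.54569962e-01,
         6.84840497e-02],
       [ 9.99999993e-01,  1.14979245e-04, -4.12491559e-05,
        -2.95180440e-04],
       [-6.91604378e-05,  2.54569956e-01, -9.67054359e-01,
        -1.58766169e-01],
       [ 0.00000000e+00,  0.00000000e+00,  0.00000000e+00,
         1.00000000e+00]])}
```

View pics/a2.png

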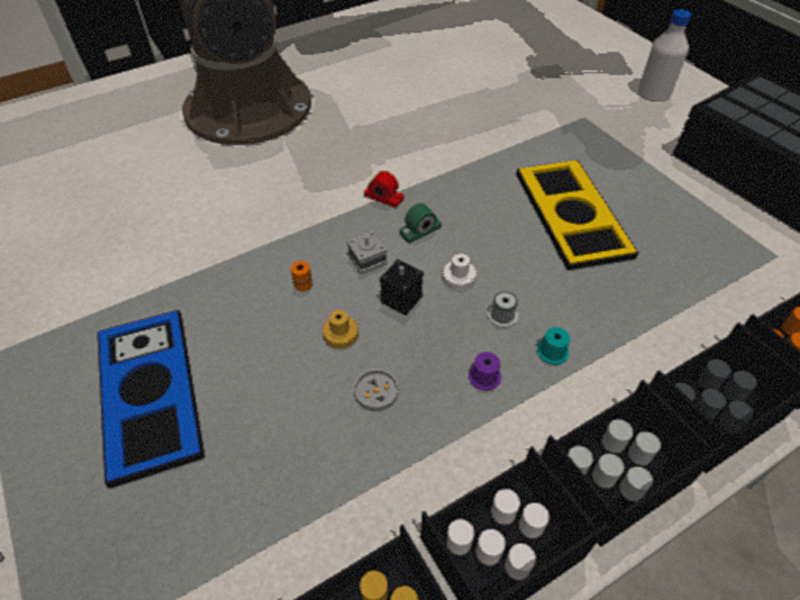

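View pics/b2.png

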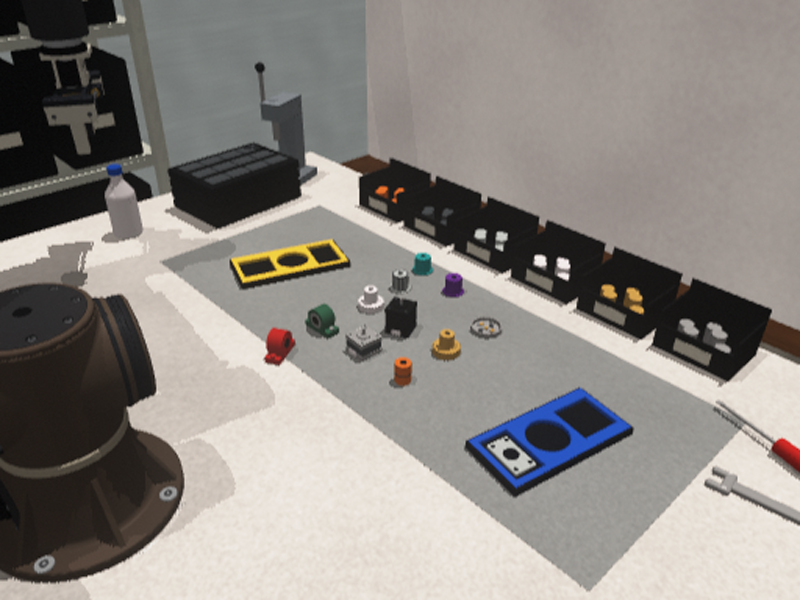

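View pics/c2.png

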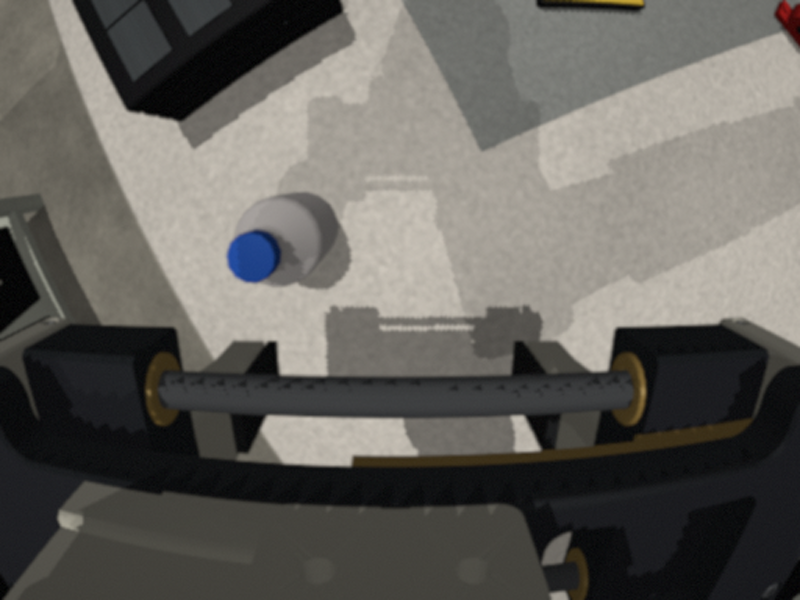

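The scene view (800×600) shows the yellow tray at (577,212), blue at (150,395), green block (421,222), short motor (367,251), long motor (402,287), brass (340,328), pulley (504,308). The wrist view shows only the bottle and the edge of the mat.

```bash
python3 - <<'E'
from h import *
S=lambda p:((p[0]+.5)*.64-.5,(p[1]+.5)*.64-.5)
P={'long':((402,272,.05),(401,305,.05)),'short':((367,243,.034),(364,334,.034)),'pulley':((505,297,.032),(400,271,.032)),'brass':((338,315,.038),(446,333,.038)),'white':((460,259,.038),(371,288,.038)),
'green':((421,220,.022),(322,318,.022)),'red':((384,188,.022),(278,345,.022)),'coupling':((301,267,.036),(403,362,.036)),'purple':((486,360,.032),(454,274,.032)),
'yA':((517,168,.014),(230,263,.014)),'yB':((577,160,.014),(237,283,.014)),'yC':((636,252,.014),(350,262,.014)),'yD':((569,264,.014),(340,240,.014)),
'ysq':((557,180,.006),(257,267,.006)),'yr':((575,211,.006),(293,260,.006)),'yob':((594,242,.006),(327,252,.006)),
'bA':((98,330,.014),(466,445,.014)),'bB':((179,311,.014),(515,489,.014)),'bC':((202,454,.014),(633,428,.014)),'bD':((108,482,.014),(582,389,.014)),
'bsq':((151,436,.006),(586,416,.006)),'br':((146,384,.006),(549,436,.006))}
for k,(a,b) in P.items():
    print(k,at('scene',*S(a[:2]),a[2])[:2].round(3),at('side',*S(b[:2]),b[2])[:2].round(3))
E
```

```text
long [0.539 0.007] [ 0.541 -0.001]
short [0.455 0.001] [ 0.455 -0.005]
pulley [0.63  0.106] [0.638 0.105]
brass [ 0.55  -0.092] [ 0.55  -0.096]
white [0.55  0.091] [0.552 0.088]
green [0.444 0.096] [0.444 0.091]
red [0.355 0.086] [0.345 0.077]
coupling [ 0.451 -0.097] [ 0.449 -0.102]
purple [0.695 0.028] [0.705 0.03 ]
yA [0.415 0.296] [0.437 0.37 ]
yB [0.449 0.391] [0.407 0.297]
yC [0.648 0.322] [0.612 0.218]
yD [0.617 0.228] [0.656 0.303]
ysq [0.464 0.338] [0.474 0.335]
yr [0.534 0.314] [0.542 0.311]
yob [0.598 0.293] [0.613 0.292]
bA [ 0.395 -0.359] [ 0.406 -0.27 ]
bB [ 0.419 -0.26 ] [ 0.394 -0.363]
bC [ 0.627 -0.3  ] [ 0.601 -0.405]
bD [ 0.606 -0.397] [ 0.62  -0.309]
bsq [ 0.572 -0.344] [ 0.582 -0.343]
br [ 0.501 -0.329] [ 0.51  -0.331]
```

Request:
step_arm(plan=[[0.89,0.9,-0.1,-0.44,87],[0.89,0.9,-0.1,-0.44,87],[0.89,0.9,-0.1,-0.44,87],[0.89,0.9,-0.1,-0.44,87],[0.89,0.9,-0.1,-0.44,87],[0.89,0.9,-0.1,-0.44,87],[0.89,0.9,-0.1,-0.44,87],[0.89,0.9,-0.1,-0.44,87],[0.89,0.9,-0.1,-0.44,87]], newtons=20)

```text
time_s: 0.9
tcp_pos: [0.4006, 0.2993, 0.2524]
eef_rot: [-180.0, -0.0, -0.3]
contact_force: [0.3, 0.5, 0.1]
gripper_width: 0.0868
gripper_force: 0.0
```

Request:
step_arm(plan=[[0.4,1,0,0,87],[0.4,1,0,0,87],[0.4,1,0,0,87],[0.4,1,0,0,87],[0.4,1,0,0,87],[0.4,1,0,0,87],[0.4,1,0,0,87],[0.4,1,0,0,87]])

```text
time_s: 1.57
tcp_pos: [0.5002, 0.05, 0.2512]
eef_rot: [180.0, 0.0, -0.3]
contact_force: [0.5, 0.6, 0.4]
gripper_width: 0.0871
gripper_force: 0.0
```

```bash
python3 - <<'E'
from h import *
s=r.get_state(); print(s['tcp_pos'],s['eef_rot'],s['joints'].round(1))
import pickle; pickle.dump(s,open('s1.pkl','wb'))
c=cap('wrist','d.png'); cv2.imwrite('pics/d2.png',cv2.resize(c,(800,600),interpolation=cv2.INTER_CUBIC)[:,:,::-1])
E
```

```text
[0.50021507 0.04997399 0.25116053] [ 1.79954833e+02  4.28475143e-02 -3.30606014e-01] [ 28.1   3.2 -18.3   0.  -68.5  61.5]
```

View pics/d2.png

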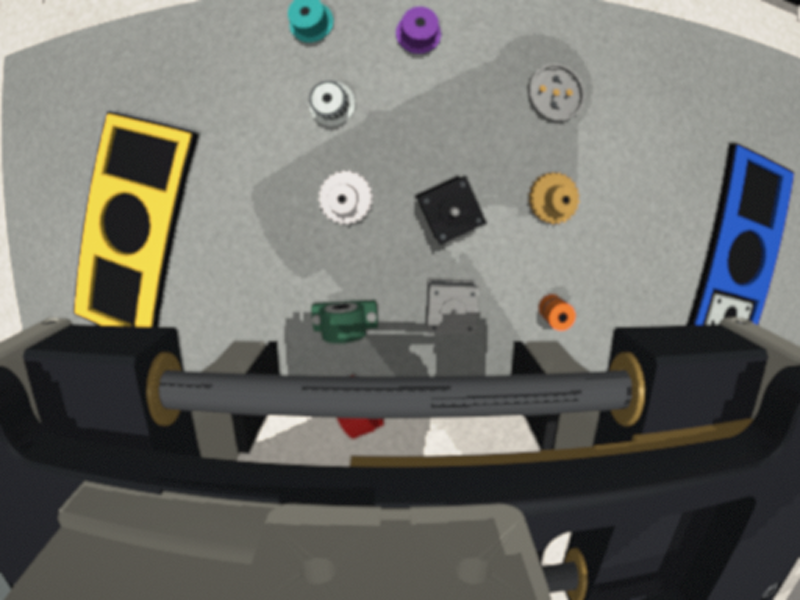

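The wrist view shows everything: long motor top at (451,211) rotated, pulley top (327,97), brass hub (566,199), short motor (453,300) partly hidden, green block (345,318), yellow pockets at (142,158)/(126,223)/(116,290), and blue pockets at (762,193)/(747,257).

```bash
python3 - <<'E'
from h import *
import pickle; s=pickle.load(open('s1.pkl','rb'))
S=lambda p:((p[0]+.5)*.64-.5,(p[1]+.5)*.64-.5)
def q(k,z,*pts):
    P=np.array([at('wrist',*S(p),z,s)[:2] for p in pts]); print(k,P.round(4).tolist(),P.mean(0).round(4))
q('long',.05,(416,197),(464,177),(486,219),(439,244)); q('shaft',.064,(455,211))
q('pulley',.032,(327,97)); q('brass',.038,(566,199)); q('white',.038,(344,199))
q('short',.032,(428,281),(479,283)); q('greenfoot',.012,(313,321),(378,316)); q('gtop',.044,(344,306))
q('ysq',.014,(92,258),(145,270),(137,322)); q('yob',.014,(115,126),(180,140),(169,191),(104,179)); q('yround',.014,(126,222))
q('yobf',.006,(143,158)); q('bsq',.014,(748,158),(783,175),(770,228),(738,209)); q('br',.014,(747,257));q('ycor',.014,(109,112),(193,132),(74,311),(152,330))
q('bcor',.014,(736,144),(793,173))
c=cv2.imread('pics/d.png')
a=cv2.resize(c[20:215,40:140],None,fx=3,fy=3,interpolation=2); b=cv2.resize(c[80:215,430:512],None,fx=3,fy=3,interpolation=2); m=cv2.resize(c[40:230,190:310],None,fx=3,fy=3,interpolation=2)
H=np.zeros((585,300+246+0,3),np.uint8); H[:,:300]=a; H[:405,300:]=b; cv2.imwrite('pics/e.png',H)
E
```

```text
long [[0.5526, 0.0336], [0.5685, -0.0036], [0.5359, -0.0215], [0.5158, 0.0155]] [0.5432 0.006 ]
shaft [[0.5429, 0.005]] [0.5429 0.005 ]
pulley [[0.6353, 0.104]] [0.6353 0.104 ]
brass [[0.5534, -0.0927]] [ 0.5534 -0.0927]
white [[0.5511, 0.0905]] [0.5511 0.0905]
short [[0.4819, 0.0225], [0.48, -0.0208]] [0.481  0.0009]
greenfoot [[0.4408, 0.1249], [0.4454, 0.0656]] [0.4431 0.0952]
gtop [[0.464, 0.0922]] [0.464  0.0922]
ysq [[0.5059, 0.3556], [0.4917, 0.2907], [0.439, 0.3089]] [0.4789 0.3184]
yob [[0.6334, 0.3158], [0.611, 0.2432], [0.5651, 0.2566], [0.5833, 0.3313]] [0.5982 0.2867]
yround [[0.5393, 0.3077]] [0.5393 0.3077]
yobf [[0.5991, 0.2884]] [0.5991 0.2884]
bsq [[0.6109, -0.3186], [0.5998, -0.3786], [0.539, -0.3619], [0.5557, -0.307]] [ 0.5764 -0.3415]
br [[0.5054, -0.3284]] [ 0.5054 -0.3284]
ycor [[0.6484, 0.3232], [0.617, 0.2298], [0.4499, 0.3923], [0.4309, 0.2921]] [0.5365 0.3093]
bcor [[0.6232, -0.2999], [0.6043, -0.3971]] [ 0.6138 -0.3485]
```

View pics/e.png

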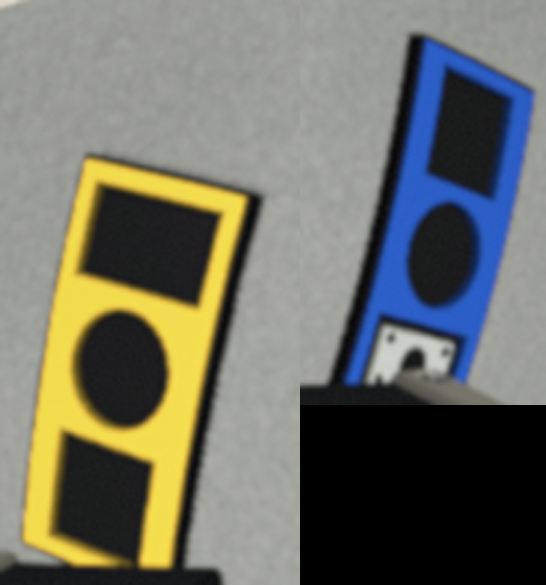

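Request:
step_arm(plan=[[0.17,0.18,0.1,-0.12,87],[0.17,0.18,0.25,-0.24,87],[0.17,0.18,0.4,-0.35,80],[0.17,0.18,0.5,-0.455,75],[0.17,0.18,0.65,-0.455,70],[0.17,0.18,0.8,-0.455,70],[0.17,0.18,0.9,-0.455,70],[0.17,0.18,0.925,-0.455,70],[0.17,0.18,0.925,-0.455,70]])

```text
time_s: 2.37
tcp_pos: [0.5406, 0.0084, 0.0186]
eef_rot: [-180.0, 0.2, 27.2]
contact_force: [-0.5, -0.4, 1.6]
gripper_width: 0.0704
gripper_force: 0.0
```

```bash
python3 - <<'E'
from h import *
c=cap('wrist','f.png'); cv2.imwrite('pics/f2.png',cv2.resize(c,(640,480),interpolation=cv2.INTER_CUBIC)[:,:,::-1])
E
```

```text
(no output)
```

View pics/f2.png

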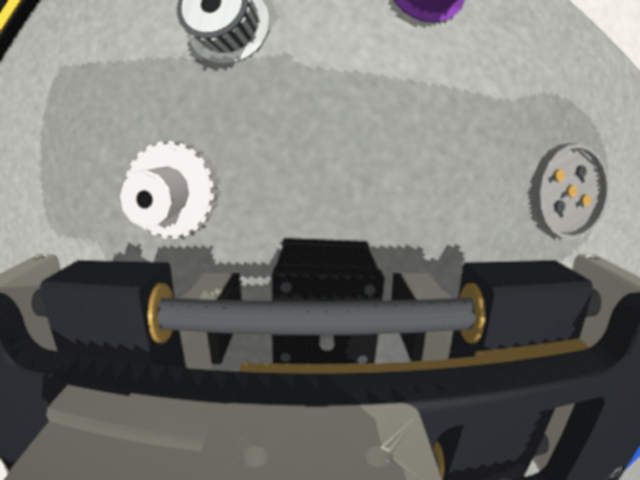

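The motor is square and centred between the pads (about (327,300)), with both gaps clear.

Request:
step_arm(plan=[[0,0,0,0,30],[0,0,0,0,30],[0,0,0,0,30],[0,0,0,0,30],[0,0,0,0,30],[0,0,0,0,30],[0,0,-0.1,0,30],[0,0,-0.2,0,30],[0,0,-0.32,0,30],[0,0,-0.32,0,30],[0,0,-0.32,0,30]], newtons=30)

```text
time_s: 3.33
tcp_pos: [0.5425, 0.0083, 0.1017]
eef_rot: [-180.0, -0.2, 27.2]
contact_force: [-0.6, 0.4, -4.8]
gripper_width: 0.0424
gripper_force: 30.0
```

```bash
cat >> h.py <<'E'
def go(x,y,z,yaw):
    s=r.get_state(); M=R.from_euler('xyz',[180,0,s['eef_rot'][2]],degrees=True).as_matrix()
    d=M.T@(np.array([x,y,z])-s['tcp_pos'])/.25; print(s['tcp_pos'].round(4),s['eef_rot'].round(1),'w',round(s['gripper_width'],4),'shift',d.round(3),'turn',round(-((yaw-s['eef_rot'][2]+180)%360-180)/60,3))
E
python3 -c "
from h import *
go(.577,-.342,.10,-11)"
```

```text
[0.5425 0.0083 0.1017] [-180.    -0.2   27.2] w 0.0424 shift [-0.517  1.31   0.007] turn 0.636
```

Request:
step_arm(plan=[[-0.4,1,0,0.11,30],[-0.4,1,0,0.22,30],[-0.4,1,0,0.33,30],[-0.4,1,0,0.44,30],[-0.4,1,0,0.55,30],[-0.4,1,0,0.636,30],[-0.4,1,0,0.636,30],[-0.4,1,0,0.636,30],[-0.4,1,0,0.636,30]])

```text
time_s: 4.08
tcp_pos: [0.5654, -0.2611, 0.0978]
eef_rot: [-180.0, 0.2, -11.2]
contact_force: [-0.2, 0.6, -3.5]
gripper_width: 0.042
gripper_force: 30.0
```

```bash
python3 -c "
from h import *
go(.577,-.342,.026,-11)"
```

```text
[ 0.5654 -0.2611  0.0978] [-180.     0.2  -11.2] w 0.042 shift [0.108 0.308 0.287] turn -0.003
```

Request:
step_arm(plan=[[0.11,0.31,0,0,30],[0.11,0.31,0,0,30],[0.11,0.31,0.1,0,30],[0.11,0.31,0.2,0,30],[0.11,0.31,0.23,0,30],[0.11,0.31,0.23,0,30]])

```text
time_s: 4.58
tcp_pos: [0.5769, -0.3395, 0.0392]
eef_rot: [-179.9, 0.4, -10.9]
contact_force: [-0.3, -0.1, -2.7]
gripper_width: 0.0417
gripper_force: 30.0
```

```bash
python3 - <<'E'
from h import *
go(.577,-.342,.0255,-11)
a=cap('scene','g1.png')[180:330,40:190]; b=cap('side','g2.png')[200:350,280:430]
cv2.imwrite('pics/g.png',np.hstack([cv2.resize(i,(400,400),interpolation=2) for i in(a,b)])[:,:,::-1])
E
```

```text
[ 0.5769 -0.3395  0.0392] [-179.9    0.4  -10.9] w 0.0417 shift [0.002 0.01  0.055] turn 0.001
```

View pics/g.png

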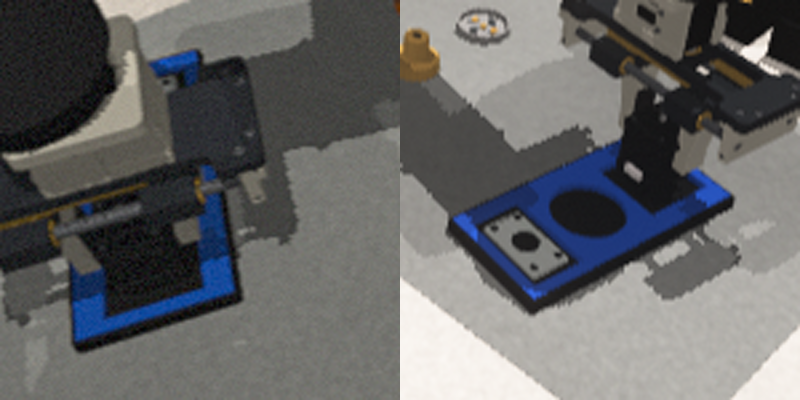

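Request:
step_arm(plan=[[0,0.01,0.03,0,30],[0,0.01,0.05,0,30],[0,0.01,0.065,0,30],[0,0.01,0.065,0,30],[0,0.01,0.065,0,70],[0,0.01,0.065,0,70],[0,0.01,0.065,0,70],[0,0.01,0.0,0,70],[0,0.01,-0.15,0,70],[0,0.01,-0.3,0,70],[0,0.01,-0.45,0,70],[0,0.01,-0.5,0,70]])

```text
time_s: 5.68
tcp_pos: [0.5814, -0.3453, 0.1748]
eef_rot: [179.9, -0.5, -10.9]
contact_force: [0.7, 0.5, 1.3]
gripper_width: 0.0698
gripper_force: 0.0
```

```bash
python3 -c "
from h import *
go(.6355,.104,.12,-11)"
```

```text
[ 0.5814 -0.3453  0.1748] [179.9  -0.5 -10.9] w 0.0698 shift [-0.128 -1.806  0.219] turn 0.001
```

Request:
step_arm(plan=[[-0.06,-0.95,0,0,60],[-0.06,-0.95,0,0,60],[-0.06,-0.95,0,0,60],[-0.06,-0.95,0,0,60],[-0.06,-0.95,0,0,60],[-0.06,-0.95,0,0,60],[-0.06,-0.95,0,0,60]])

```text
time_s: 6.27
tcp_pos: [0.6104, -0.1031, 0.1683]
eef_rot: [-179.9, -0.1, -10.7]
contact_force: [-0.1, -1.1, -0.5]
gripper_width: 0.06
gripper_force: 0.0
```

```bash
python3 -c "
from h import *
go(.635,.1045,.011,-11)"
```

```text
[ 0.6104 -0.1031  0.1683] [-1.799e+02 -1.000e-01 -1.070e+01] w 0.06 shift [-0.058 -0.834  0.629] turn 0.004
```

Request:
step_arm(plan=[[-0.058,-0.834,0,0,62],[-0.058,-0.834,0,0,62],[-0.058,-0.834,0,0,62],[-0.058,-0.834,0,0,62],[-0.058,-0.834,0,0,62],[-0.058,-0.834,0.12,0,62],[-0.058,-0.834,0.25,0,62],[-0.058,-0.834,0.35,0,62],[-0.058,-0.834,0.42,0,62],[-0.058,-0.834,0.42,0,62]])

```text
time_s: 7.1
tcp_pos: [0.6323, 0.0986, 0.0586]
eef_rot: [179.8, 0.3, -11.0]
contact_force: [-0.2, 0.7, -0.6]
gripper_width: 0.0617
gripper_force: 0.0
```

```bash
python3 - <<'E'
from h import *
go(.635,.1045,.011,-11)
c=cap('wrist','i.png'); cv2.imwrite('pics/i2.png',cv2.resize(c,(640,480),interpolation=cv2.INTER_CUBIC)[:,:,::-1])
E
```

```text
[0.6323 0.0986 0.0586] [179.8   0.3 -11. ] w 0.0617 shift [ 0.006 -0.025  0.19 ] turn -0.0
```

View pics/i2.png

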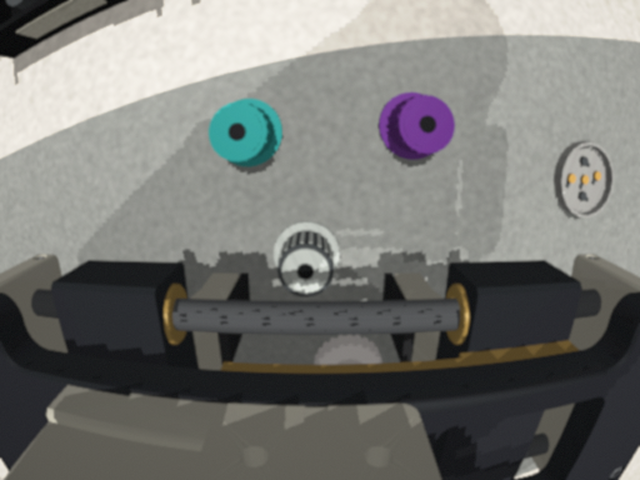

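The pulley's bore is at (305,271) in the 640-wide view, slightly left of and ahead of the fingers.

```bash
python3 - <<'E'
from h import *
p=at('wrist',305*.8,271*.8,.032); print(p)
go(p[0],p[1],.011,-11)
E
```

```text
[0.6347935  0.10477911 0.032     ]
[0.6337 0.0989 0.061 ] [179.9   0.2 -11. ] w 0.0619 shift [-0.    -0.024  0.2  ] turn 0.0
```

Request:
step_arm(plan=[[0.002,-0.025,0.05,0,62],[0.002,-0.025,0.12,0,62],[0.002,-0.025,0.18,0,62],[0.002,-0.025,0.206,0,62],[0.002,-0.025,0.206,0,20],[0.002,-0.025,0.206,0,20],[0.002,-0.025,0.206,0,20],[0.002,-0.025,0.206,0,20],[0.002,-0.025,0.206,0,20],[0.002,-0.025,0.206,0,20],[0.002,-0.025,0.206,0,20]], newtons=20)

```text
time_s: 8.07
tcp_pos: [0.637, 0.1058, 0.0121]
eef_rot: [-180.0, -0.1, -11.0]
contact_force: [-0.9, -1.2, 5.1]
gripper_width: 0.0293
gripper_force: 20.0
```

Request:
step_arm(plan=[[0,0,-0.15,0,20],[0,0,-0.3,0,20],[-0.2,0.3,-0.44,0,20],[-0.25,0.95,-0.44,0,20],[-0.25,0.95,-0.44,0,20],[-0.25,0.95,-0.44,0,20],[-0.25,0.95,-0.44,0,20],[-0.25,0.95,-0.44,0,20],[-0.25,0.95,-0.44,0,20],[-0.25,0.95,-0.44,0,20]])

```text
time_s: 8.9
tcp_pos: [0.5291, -0.1175, 0.1218]
eef_rot: [-180.0, -0.0, -11.2]
contact_force: [-0.0, -0.1, -0.6]
gripper_width: 0.0289
gripper_force: 20.0
```

```bash
python3 -c "
from h import *
go(.506,-.330,.05,-11)"
```

```text
[ 0.5291 -0.1175  0.1218] [-180.    -0.   -11.2] w 0.0289 shift [0.074 0.852 0.287] turn -0.003
```

Request:
step_arm(plan=[[0.074,0.852,0,0,20],[0.074,0.852,0,0,20],[0.074,0.852,0,0,20],[0.074,0.852,0,0,20],[0.074,0.852,0,0,20],[0.074,0.852,0.1,0,20],[0.074,0.852,0.2,0,20],[0.074,0.852,0.287,0,20],[0.074,0.852,0.287,0,20],[0.074,0.852,0.287,0,20]])

```text
time_s: 9.73
tcp_pos: [0.5075, -0.3274, 0.0485]
eef_rot: [-180.0, 0.2, -10.9]
contact_force: [0.5, -0.1, 0.4]
gripper_width: 0.0295
gripper_force: 20.0
```

```bash
python3 - <<'E'
from h import *
go(.506,-.330,.017,-11)
a=cap('scene','j1.png')[180:330,40:190]; b=cap('side','j2.png')[200:350,280:430]
cv2.imwrite('pics/j.png',np.hstack([cv2.resize(i,(400,400),interpolation=2) for i in(a,b)])[:,:,::-1])
E
```

```text
[ 0.5075 -0.3274  0.0485] [-180.     0.2  -10.9] w 0.0295 shift [-0.004  0.011  0.126] turn 0.001
```

View pics/j.png

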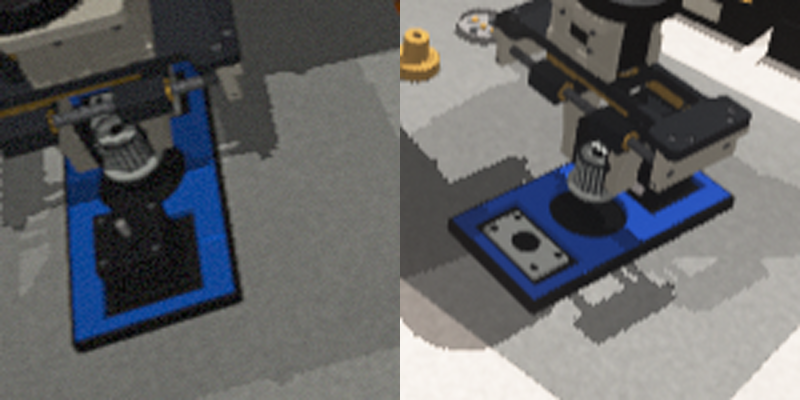

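Request:
step_arm(plan=[[-0.003,0.008,0.05,0,20],[-0.003,0.008,0.1,0,20],[-0.003,0.008,0.127,0,20],[-0.003,0.008,0.127,0,20],[-0.003,0.008,0.127,0,20],[-0.003,0.008,0.127,0,58],[-0.003,0.008,0.127,0,58],[-0.003,0.008,0.127,0,58],[-0.003,0.008,0.0,0,58],[-0.003,0.008,-0.15,0,58],[-0.003,0.008,-0.3,0,58],[-0.003,0.008,-0.45,0,58]])

```text
time_s: 10.83
tcp_pos: [0.5061, -0.33, 0.164]
eef_rot: [180.0, 0.0, -11.0]
contact_force: [0.8, -1.2, 0.0]
gripper_width: 0.0573
gripper_force: 0.0
```

```bash
python3 -c "
from h import *
go(.458,-.003,.13,0)"
```

```text
[ 0.5061 -0.33    0.164 ] [180.   0. -11.] w 0.0573 shift [-0.438 -1.247  0.136] turn -0.183
```

Request:
step_arm(plan=[[-0.35,-0.95,0,0,70],[-0.35,-0.95,0,0,70],[-0.35,-0.95,0,0,70],[-0.35,-0.95,0,0,70],[-0.35,-0.95,0,0,70],[-0.35,-0.95,0,-0.06,70],[-0.35,-0.95,0,-0.14,70],[-0.35,-0.95,0,-0.14,70]])

```text
time_s: 11.5
tcp_pos: [0.4658, -0.0779, 0.1629]
eef_rot: [-180.0, -0.1, -2.1]
contact_force: [0.9, -1.2, -0.1]
gripper_width: 0.0698
gripper_force: 0.0
```

```bash
python3 -c "
from h import *
go(.459,.001,.06,-2.5)"
```

```text
[ 0.4658 -0.0779  0.1629] [-1.8e+02 -1.0e-01 -2.1e+00] w 0.0698 shift [-0.039 -0.315  0.412] turn 0.007
```

Request:
step_arm(plan=[[-0.039,-0.315,0,0,60],[-0.039,-0.315,0,0,60],[-0.039,-0.315,0.1,0,58],[-0.039,-0.315,0.2,0,58],[-0.039,-0.315,0.33,0,58],[-0.039,-0.315,0.39,0,58],[-0.039,-0.315,0.39,0,58]])

```text
time_s: 12.08
tcp_pos: [0.4575, -0.0029, 0.0615]
eef_rot: [179.9, 0.3, -2.8]
contact_force: [-0.6, -0.6, -0.0]
gripper_width: 0.0577
gripper_force: 0.0
```

```bash
python3 - <<'E'
from h import *
go(.459,.001,.011,-2.5)
c=cap('wrist','k.png'); cv2.imwrite('pics/k2.png',cv2.resize(c,(640,480),interpolation=cv2.INTER_CUBIC)[:,:,::-1])
E
```

```text
[ 0.4575 -0.0029  0.0615] [179.9   0.3  -2.8] w 0.0577 shift [ 0.005 -0.016  0.202] turn -0.005
```

View pics/k2.png

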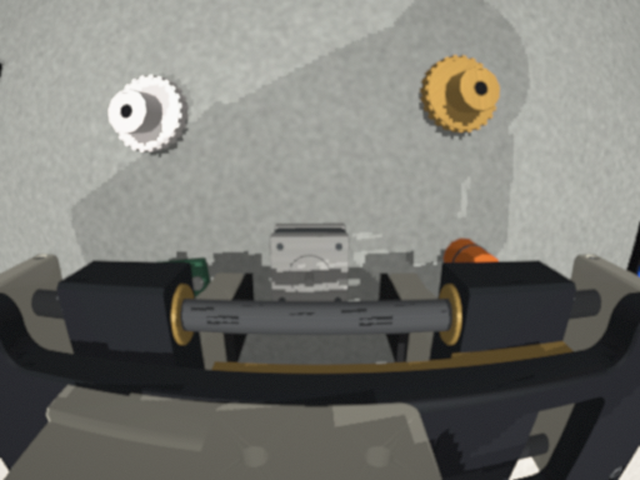

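The short motor's far top edge runs from (271,236) to (348,236), aligned with the fingers; the brass hub is at (481,88) and the white gear at (126,111).

```bash
python3 - <<'E'
from h import *
A=at('wrist',271*.8,236*.8,.032);B=at('wrist',348*.8,236*.8,.032);print(A,B,at('wrist',481*.8,88*.8,.038))
d=(A-B)/np.linalg.norm(A-B); y=np.degrees(np.arctan2(-d[0],d[1])); c=(A+B)/2-.021*np.array([d[1],-d[0],0]); print(c,y); go(c[0],c[1],.0115,y)
E
```

```text
[0.47868025 0.02056261 0.032     ] [ 0.47668414 -0.02026117  0.032     ] [ 0.55459141 -0.09305301  0.038     ]
[0.45670725 0.0011763  0.032     ] -2.7992859839802655
[ 0.4588 -0.0025  0.0634] [179.9   0.2  -2.8] w 0.0579 shift [-0.009 -0.014  0.208] turn 0.001
```

Request:
step_arm(plan=[[-0.009,-0.014,0.05,0,58],[-0.009,-0.014,0.12,0,58],[-0.009,-0.014,0.18,0,58],[-0.009,-0.014,0.208,0,58],[-0.009,-0.014,0.208,0,58],[-0.009,-0.014,0.208,0,30],[-0.009,-0.014,0.208,0,30],[-0.009,-0.014,0.208,0,30],[-0.009,-0.014,0.208,0,30],[-0.009,-0.014,0.208,0,30],[-0.009,-0.014,0.208,0,30]], newtons=30)

```text
time_s: 13.05
tcp_pos: [0.4583, 0.0026, 0.0136]
eef_rot: [-180.0, -0.1, -2.6]
contact_force: [-0.2, -1.9, 7.0]
gripper_width: 0.0416
gripper_force: 30.0
```

Request:
step_arm(plan=[[0,0,-0.15,0,30],[0,0,-0.3,0,30],[0,-0.1,-0.44,0,30],[0,-0.9,-0.44,0.1,30],[0,-0.9,-0.44,0.2,30],[0,-0.9,-0.44,0.265,30],[0,-0.9,-0.44,0.265,30],[0,-0.9,-0.44,0.265,30],[0,-0.9,-0.44,0.265,30],[0,-0.9,-0.44,0.265,30]])

```text
time_s: 13.88
tcp_pos: [0.4672, 0.2291, 0.1224]
eef_rot: [180.0, 0.0, -18.3]
contact_force: [-0.5, 0.2, -1.9]
gripper_width: 0.0417
gripper_force: 30.0
```

```bash
python3 -c "
from h import *
go(.4724,.3306,.045,-18.5)"
```

```text
[0.4672 0.2291 0.1224] [180.    0.  -18.3] w 0.0417 shift [-0.108 -0.392  0.309] turn 0.003
```

Request:
step_arm(plan=[[-0.108,-0.392,0,0,30],[-0.108,-0.392,0,0,30],[-0.108,-0.392,0,0,30],[-0.108,-0.392,0.15,0,30],[-0.108,-0.392,0.27,0,30],[-0.108,-0.392,0.31,0,30],[-0.108,-0.392,0.31,0,30],[-0.108,-0.392,0.31,0,30]])

```text
time_s: 14.55
tcp_pos: [0.4734, 0.3281, 0.0455]
eef_rot: [179.9, -0.0, -18.5]
contact_force: [0.2, 0.2, -0.5]
gripper_width: 0.0419
gripper_force: 30.0
```

```bash
python3 - <<'E'
from h import *
go(.4724,.3306,.0175,-18.5)
a=cap('scene','l1.png')[70:220,300:450]; b=cap('side','l2.png')[100:250,110:260]
cv2.imwrite('pics/l.png',np.hstack([cv2.resize(i,(400,400),interpolation=2) for i in(a,b)])[:,:,::-1])
E
```

```text
[0.4734 0.3281 0.0455] [179.9  -0.  -18.5] w 0.0419 shift [-0.007 -0.008  0.112] turn 0.0
```

View pics/l.png

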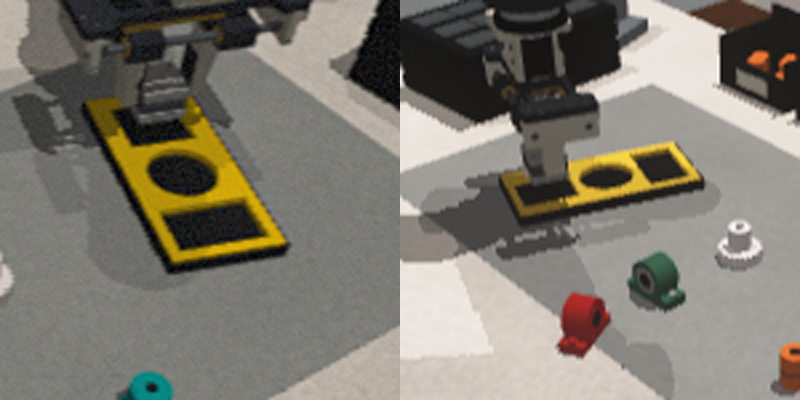

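Request:
step_arm(plan=[[-0.006,-0.008,0.05,0,30],[-0.006,-0.008,0.09,0,30],[-0.006,-0.008,0.107,0,30],[-0.006,-0.008,0.107,0,30],[-0.006,-0.008,0.107,0,30],[-0.006,-0.008,0.107,0,64],[-0.006,-0.008,0.107,0,64],[-0.006,-0.008,0.107,0,64],[-0.006,-0.008,0.0,0,64],[-0.006,-0.008,-0.15,0,64],[-0.006,-0.008,-0.3,0,64],[-0.006,-0.008,-0.45,0,64]])

```text
time_s: 15.65
tcp_pos: [0.4721, 0.3308, 0.1591]
eef_rot: [180.0, 0.0, -18.5]
contact_force: [0.7, 1.9, 0.3]
gripper_width: 0.0638
gripper_force: 0.0
```

```bash
python3 -c "
from h import *
go(.5542,-.0929,.06,-18.5)"
```

```text
[0.4721 0.3308 0.1591] [180.    0.  -18.5] w 0.0638 shift [0.849 1.503 0.396] turn 0.0
```

Request:
step_arm(plan=[[0.45,0.8,0,0,55],[0.45,0.8,0,0,55],[0.45,0.8,0,0,55],[0.45,0.8,0,0,55],[0.45,0.8,0,0,55],[0.45,0.8,0,0,55],[0.45,0.8,0,0,55]])

```text
time_s: 16.23
tcp_pos: [0.5156, 0.1021, 0.1577]
eef_rot: [180.0, 0.0, -18.7]
contact_force: [-0.3, 0.1, 0.4]
gripper_width: 0.0553
gripper_force: 0.0
```

```bash
python3 -c "
from h import *
go(.5542,-.0929,.016,-18.5)"
```

```text
[0.5156 0.1021 0.1577] [180.    0.  -18.7] w 0.0553 shift [0.396 0.689 0.567] turn -0.003
```

Request:
step_arm(plan=[[0.396,0.689,0,0,55],[0.396,0.689,0,0,55],[0.396,0.689,0,0,55],[0.396,0.689,0,0,55],[0.396,0.689,0,0,55],[0.396,0.689,0.15,0,55],[0.396,0.689,0.3,0,55],[0.396,0.689,0.45,0,55],[0.396,0.689,0.53,0,55],[0.396,0.689,0.567,0,55],[0.396,0.689,0.567,0,55]])

```text
time_s: 17.15
tcp_pos: [0.5537, -0.0889, 0.0138]
eef_rot: [179.9, 0.2, -18.5]
contact_force: [0.1, 0.5, 0.9]
gripper_width: 0.0551
gripper_force: 0.0
```

Request:
step_arm(plan=[[0,0,0,0,14],[0,0,0,0,14],[0,0,0,0,14],[0,0,0,0,14],[0,0,0,0,14],[0,0,0,0,14],[0,0,-0.1,0,14],[0,0,-0.2,0,14],[0,0,-0.3,0,14],[0,0,-0.4,0,14],[0,0,-0.4,0,14]], newtons=25)

```text
time_s: 18.07
tcp_pos: [0.5579, -0.0888, 0.1211]
eef_rot: [-179.8, -0.4, -18.4]
contact_force: [1.3, 0.0, -1.1]
gripper_width: 0.0232
gripper_force: 25.0
```

```bash
python3 -c "
from h import *
go(.5397,.3081,.12,-18.5)"
```

```text
[ 0.5579 -0.0888  0.1211] [-179.8   -0.4  -18.4] w 0.0232 shift [-0.571 -1.483  0.004] turn 0.001
```

Request:
step_arm(plan=[[-0.28,-0.75,0,0,14],[-0.28,-0.75,0,0,14],[-0.28,-0.75,0,0,14],[-0.28,-0.75,0,0,14],[-0.28,-0.75,0,0,14],[-0.28,-0.75,0,0,14],[-0.28,-0.75,0,0,14]])

```text
time_s: 18.65
tcp_pos: [0.5475, 0.113, 0.1155]
eef_rot: [180.0, 0.0, -18.3]
contact_force: [0.0, -0.7, -1.4]
gripper_width: 0.0233
gripper_force: 25.0
```

```bash
python3 -c "
from h import *
go(.541,.3075,.05,-18.5)"
```

```text
[0.5475 0.113  0.1155] [180.    0.  -18.3] w 0.0233 shift [-0.269 -0.731  0.262] turn 0.003
```

Request:
step_arm(plan=[[-0.269,-0.731,0,0,14],[-0.269,-0.731,0,0,14],[-0.269,-0.731,0,0,14],[-0.269,-0.731,0,0,14],[-0.269,-0.731,0,0,14],[-0.269,-0.731,0.1,0,14],[-0.269,-0.731,0.2,0,14],[-0.269,-0.731,0.262,0,14],[-0.269,-0.731,0.262,0,14],[-0.269,-0.731,0.262,0,14]])

```text
time_s: 19.48
tcp_pos: [0.5419, 0.3043, 0.0495]
eef_rot: [179.9, 0.1, -18.5]
contact_force: [0.4, 0.7, -1.1]
gripper_width: 0.0235
gripper_force: 25.0
```

```bash
python3 - <<'E'
from h import *
go(.541,.3075,.0215,-18.5)
a=cap('scene','m1.png')[70:220,300:450]; b=cap('side','m2.png')[100:250,110:260]
cv2.imwrite('pics/m.png',np.hstack([cv2.resize(i,(400,400),interpolation=2) for i in(a,b)])[:,:,::-1])
E
```

```text
[0.5419 0.3043 0.0495] [ 1.799e+02  1.000e-01 -1.850e+01] w 0.0235 shift [-0.008 -0.011  0.112] turn -0.001
```

View pics/m.png

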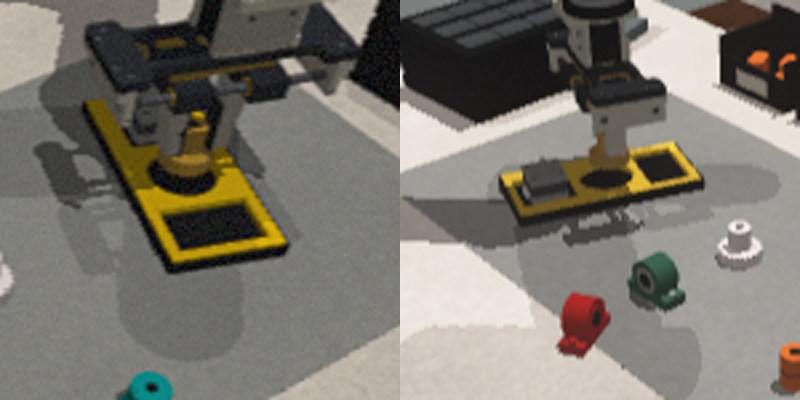

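The short motor sits level in its pocket; the gear hangs over the round pocket at (187,165).

Request:
step_arm(plan=[[-0.005,-0.01,0.05,0,14],[-0.005,-0.01,0.09,0,14],[-0.005,-0.01,0.113,0,14],[-0.005,-0.01,0.113,0,14],[-0.005,-0.01,0.113,0,14],[-0.005,-0.01,0.113,0,55],[-0.005,-0.01,0.113,0,55],[-0.005,-0.01,0.113,0,55],[-0.005,-0.01,0.0,0,55],[-0.005,-0.01,-0.15,0,55],[-0.005,-0.01,-0.3,0,55],[-0.005,-0.01,-0.45,0,55]])

```text
time_s: 20.58
tcp_pos: [0.5415, 0.3082, 0.1644]
eef_rot: [180.0, 0.0, -18.5]
contact_force: [1.0, 1.1, -0.4]
gripper_width: 0.0546
gripper_force: 0.0
```

```bash
python3 -c "
from h import *
go(.444,.093,.15,-90);print(r.get_state()['joints'].round(1))"
```

```text
[0.5415 0.3082 0.1644] [180.    0.  -18.5] w 0.0546 shift [-0.097  0.94   0.058] turn 1.192
[ 47.6  18.3 -11.1   0.  -60.6  23.9]
```

Request:
step_arm(plan=[[-0.156,0.761,0,0.1,50],[-0.156,0.761,0,0.2,50],[-0.156,0.761,0,0.3,50],[-0.156,0.761,0,0.4,50],[-0.156,0.761,0,0.5,50],[-0.156,0.761,0,0.6,50],[-0.156,0.761,0,0.7,50],[-0.156,0.761,0,0.8,50],[-0.156,0.761,0,0.9,50],[-0.156,0.761,0.1,0.98,50],[-0.156,0.761,0.2,0.98,50],[-0.156,0.761,0.25,0.98,50]])

```text
time_s: 21.58
tcp_pos: [0.4434, 0.1398, 0.0985]
eef_rot: [179.9, -0.0, -77.3]
contact_force: [-0.6, 0.7, -0.9]
gripper_width: 0.0502
gripper_force: 0.0
```

Request:
step_arm(plan=[[0,0,0,0.17,50],[0,0,0,0.17,50],[0,0,0,0.17,50]])

```text
time_s: 21.83
tcp_pos: [0.4443, 0.1403, 0.1002]
eef_rot: [180.0, -0.0, -87.6]
contact_force: [-0.1, 0.7, 0.1]
gripper_width: 0.05
gripper_force: 0.0
```

```bash
python3 - <<'E'
from h import *
import pickle
go(.444,.093,.014,-87); pickle.dump(r.get_state(),open('s2.pkl','wb'))
c=cap('wrist','n.png'); cv2.imwrite('pics/n2.png',cv2.resize(c,(800,600),interpolation=cv2.INTER_CUBIC)[:,:,::-1])
E
```

```text
[0.4443 0.1403 0.1002] [180.   -0.  -87.6] w 0.05 shift [0.189 0.009 0.345] turn -0.01
```

View pics/n2.png

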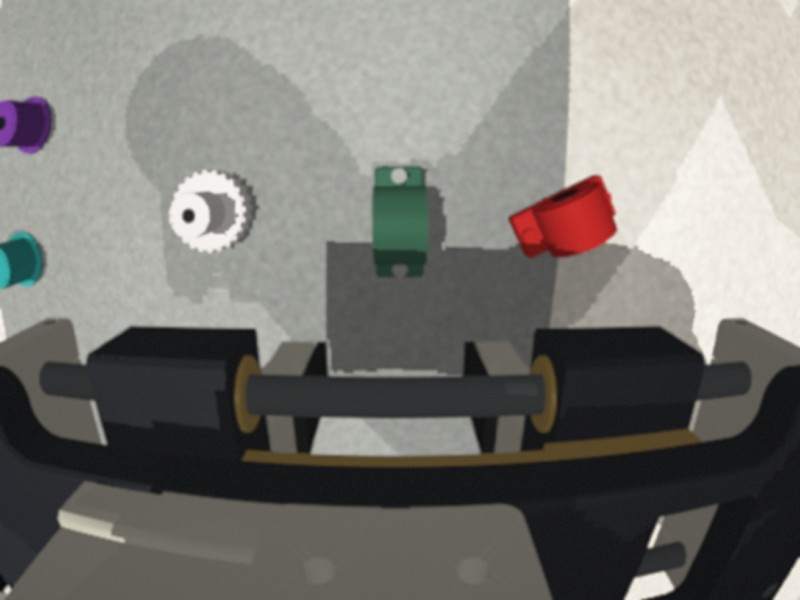

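The block stands square to the tool, with foot bolt holes at (399,176) and (400,270); the red block's nearest corner is at (512,218).

```bash
python3 - <<'E'
from h import *
import pickle; s=pickle.load(open('s2.pkl','rb'))
q=lambda u,v,z=.012: at('wrist',u*.64-.18,v*.64-.18,z,s)
A=q(399,176);B=q(400,270);print(A,B,q(512,218),q(401,212,.044)); c=(A+B)/2; d=A-B; y=np.degrees(np.arctan2(d[1],d[0])); print(c,y); go(c[0],c[1],.015,y)
E
```

```text
[0.44541581 0.07195077 0.012     ] [0.44270728 0.122532   0.012     ] [0.38322916 0.09087242 0.012     ] [0.4440479  0.08862635 0.044     ]
[0.44406154 0.09724139 0.012     ] -86.9348491931764
[0.4445 0.1404 0.1004] [-180.     0.   -87.4] w 0.05 shift [0.173 0.009 0.342] turn -0.008
```

Request:
step_arm(plan=[[0.177,0.009,0,-0.01,44],[0.177,0.009,0,-0.01,44],[0.177,0.009,0.1,-0.01,44],[0.177,0.009,0.2,-0.01,44],[0.177,0.009,0.3,-0.01,44],[0.177,0.009,0.342,-0.01,44],[0.177,0.009,0.342,-0.01,44],[0.177,0.009,0.342,-0.01,14],[0.177,0.009,0.342,-0.01,14],[0.177,0.009,0.342,-0.01,14],[0.177,0.009,0.342,-0.01,14],[0.177,0.009,0.342,-0.01,14]], newtons=30)

```text
time_s: 22.88
tcp_pos: [0.4448, 0.0966, 0.0159]
eef_rot: [-179.9, 0.1, -86.8]
contact_force: [-2.1, 0.6, 7.4]
gripper_width: 0.0257
gripper_force: 30.0
```

Request:
step_arm(plan=[[0,0,-0.1,0,14],[0,0,-0.2,0,14],[0,0,-0.3,0,14],[0,0,-0.42,0,14],[0,0,-0.42,0,14]])

```text
time_s: 23.3
tcp_pos: [0.447, 0.0976, 0.1254]
eef_rot: [-179.5, 0.2, -86.8]
contact_force: [0.9, 0.8, 0.2]
gripper_width: 0.0257
gripper_force: 30.0
```

```bash
python3 -c "
from h import *
go(.6013,.2875,.12,-108.5)"
```

```text
[0.447  0.0976 0.1254] [-179.5    0.2  -86.8] w 0.0257 shift [-0.724 -0.659  0.021] turn 0.362
```

Request:
step_arm(plan=[[-0.724,-0.659,0,0.1,14],[-0.724,-0.659,0,0.2,14],[-0.724,-0.659,0,0.3,14],[-0.724,-0.659,0,0.362,14],[-0.724,-0.659,0,0.362,14],[-0.724,-0.659,0,0.362,14],[-0.724,-0.659,0,0.362,14],[-0.724,-0.659,0.1,0.362,14],[-0.724,-0.659,0.2,0.362,14],[-0.724,-0.659,0.28,0.362,14],[-0.724,-0.659,0.28,0.362,14]])

```text
time_s: 24.22
tcp_pos: [0.596, 0.284, 0.0451]
eef_rot: [179.7, -0.3, -108.6]
contact_force: [-0.8, 0.3, -2.0]
gripper_width: 0.0255
gripper_force: 30.0
```

```bash
python3 - <<'E'
from h import *
go(.6013,.2875,.0215,-108.5)
a=cap('scene','o1.png')[70:220,300:450]; b=cap('side','o2.png')[100:250,110:260]
cv2.imwrite('pics/o.png',np.hstack([cv2.resize(i,(400,400),interpolation=2) for i in(a,b)])[:,:,::-1])
E
```

```text
[0.596  0.284  0.0451] [ 179.7   -0.3 -108.6] w 0.0255 shift [-0.02  -0.016  0.094] turn -0.002
```

View pics/o.png

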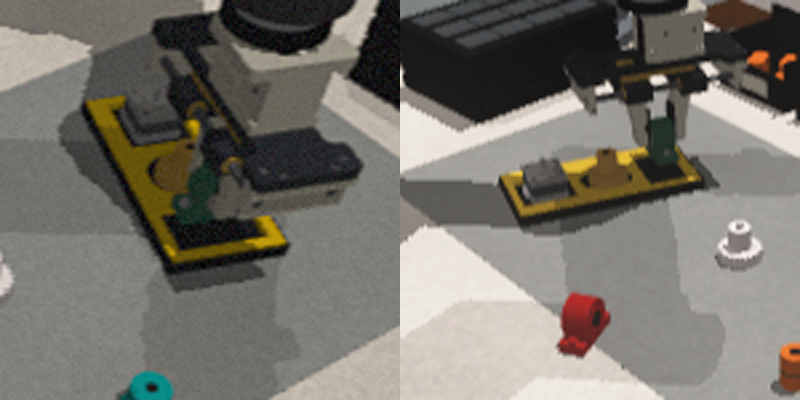

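The short motor and gear are seated, and the green block hangs over the oblong pocket.

Request:
step_arm(plan=[[-0.012,-0.01,0,0,14],[-0.012,-0.01,0,0,14],[-0.012,-0.01,0.05,0,14],[-0.012,-0.01,0.09,0,14],[-0.012,-0.01,0.113,0,14],[-0.012,-0.01,0.113,0,14],[-0.012,-0.01,0.113,0,14]])

```text
time_s: 24.9
tcp_pos: [0.6017, 0.2877, 0.0209]
eef_rot: [180.0, -0.0, -108.6]
contact_force: [-0.1, -0.4, -1.2]
gripper_width: 0.0259
gripper_force: 30.0
```

Request:
step_arm(plan=[[0,0,0.003,0,40],[0,0,0.003,0,40],[0,0,0.003,0,40],[0,0,-0.1,0,40],[0,0,-0.2,0,40],[0,0,-0.35,0,40],[0,0,-0.5,0,40],[0,0,-0.65,0,40],[0,0,-0.8,0,40],[-0.7,0.5,-0.8,0,40],[-0.7,0.5,-0.8,0,40],[-0.7,0.5,-0.8,0,40]])

```text
time_s: 25.9
tcp_pos: [0.5656, 0.4083, 0.2232]
eef_rot: [-180.0, 0.1, -108.7]
contact_force: [0.8, -0.0, -0.7]
gripper_width: 0.0399
gripper_force: 0.0
```

Request:
step_arm(plan=[[-0.3,0.3,0,0,40],[-0.5,0.6,0,0,40],[-0.5,0.6,0,0,40],[-0.5,0.6,0,0,40],[-0.5,0.6,0,0,40]])

```text
time_s: 26.32
tcp_pos: [0.461, 0.5765, 0.2213]
eef_rot: [180.0, 0.0, -108.5]
contact_force: [1.1, -0.1, -0.7]
gripper_width: 0.0398
gripper_force: 0.0
```

```bash
python3 - <<'E'
from h import *
def proj(n,p):
    m=eyes.camera_model(n); f=192/np.tan(np.radians(m['fov_y']/2)); c=np.array(m['world_to_cam'])@[*p,1]; return np.array([m['cx']-f*c[0]/c[2],m['cy']+f*c[1]/c[2]])
t=np.linspace(0,2*np.pi,60)
cyl=lambda c,r,a,b:[(c[0]+r*np.cos(k),c[1]+r*np.sin(k),z) for k in t for z in(a,b)]
Y=np.radians(-18.5);ex=np.array([np.cos(Y),np.sin(Y)]);ey=np.array([-ex[1],ex[0]])
c=np.array([.6015,.2875]); blk=[(*(c+ex*a+ey*b),z) for a in(-.013,.013) for b in(-.03,.03) for z in(.006,.018)]+[(*(c+ex*a+ey*.02*np.cos(k)),.03+.02*np.sin(k)) for a in(-.013,.013) for k in t]
g=(.5397,.308); gear=cyl(g,.023,.006,.02)+cyl(g,.012,.02,.044)
p=(.506,-.33); pul=cyl(p,.02,.006,.009)+cyl(p,.015,.009,.038)
X=np.radians(-11);ux=np.array([np.cos(X),np.sin(X)]);uy=np.array([-ux[1],ux[0]])
for n in('scene','side'):
    im=cap(n,n+'_end.png'); h=cv2.cvtColor(im,cv2.COLOR_RGB2HSV).astype(int)
    def bb(name,pts,mask):
        q=np.array([proj(n,k) for k in pts]); l,h2=q.min(0),q.max(0); a,b=(l-8).astype(int),(h2+8).astype(int)
        ys,xs=np.where(mask[a[1]:b[1],a[0]:b[0]]); print(n,name,'exp',l.round(),h2.round(),'got',xs.min()+a[0],ys.min()+a[1],xs.max()+a[0],ys.max()+a[1])
    H,S,V=h[...,0],h[...,1],h[...,2]
    bb('green',blk,(H>60)&(H<95)&(S>70)&(V>25))
    bb('brass',gear,(H>12)&(H<24)&(S>80)&(S<185)&(V>60))
    bb('pulley',pul,(S<70)&(V>70))
    for nm,q,yz,zt in(('long',(.5775,-.342),X,.07),('short',(.4722,.3306),Y,.052)):
        u=proj(n,(*q,zt)); a=np.round(u).astype(int); print(nm,'shaft tip',u.round(1)); print(V[a[1]-4:a[1]+7,a[0]-5:a[0]+6])
E
```

```text
scene green exp [364. 138.] [396. 163.] got 365 139 395 169
scene brass exp [357. 121.] [379. 144.] got 351 114 385 150
scene pulley exp [ 79. 232.] [105. 257.] got 74 223 105 264
long shaft tip [ 85.9 263.1]
[[ 81  29  22  25  34  32  31  36  20  30  26]
 [ 35  29  23  20  26  33  16  30  29  33  27]
 [ 34  18  28  26  41  33  21  34  17  26  34]
 [ 29  23  44  73  98  79  33  33  21  33  32]
 [ 24  35  81 116 128 106  51  26  28  29  31]
 [ 28  40  89 121 123  90  57  28  27  29  30]
 [ 25  27  48  82  84  76  67  49  30  20  27]
 [ 25  29  29  48  69  76  73  58  33  31  23]
 [ 35  30  28  25  47  67  76  67  42  29  27]
 [ 34  28  23  38  34  49  55  44  28  33  26]
 [ 28  28  33  32  29  28  33  21  30  29  29]]
short shaft tip [359.7 102.7]
[[109 108 103 102 105 104 104 101 106 109 104]
 [101 103 104 106 105 106 108 107 105 106 100]
 [104 102 102 115 115 127 132 124 115 105  99]
 [133 125 122 126 124 133 118 100 113 105 105]
 [130 132 125  98  83 114 123 122 125 140 172]
 [131 129 119  95  80 111 134 127 122 136 173]
 [132 113  80  66  84 117 129 131 125 129 150]
 [130 129  96 
[... 747 characters left out ...]
4  34  34]
 [ 32  34  33  35  33  68  75  51  35  34  37]
 [ 30  33  36  33  32  70  75  41  33  35  34]
 [ 32  31  34  35  28  50  57  39  34  34  34]]
short shaft tip [162.9 158. ]
[[133 132 132 131 131 130 130 133 133 131 141]
 [134 134 134 130 140 143 142 143 142 140 152]
 [147 144 144 141 151 156 156 155 153 153 153]
 [157 156 155 154 152 153 155 154 151 152 155]
 [157 156 156 156 156 156 152 153 152 153 157]
 [157 157 158 159 141 136 141 158 158 141 162]
 [159 157 161 162 128  89 121 164 166 143 166]
 [160 160 162 165 154  77 122 166 167 167 166]
 [164 164 165 165 139  78 115 155 165 141 167]
 [167 165 151 167 133 129 139 155 148 110 166]
 [167 166 149 138 140 141 134 145 144 146 167]]
```

```bash
python3 - <<'E'
import cv2
for f,x,y,w in(('scene',92,243,18),('side',350,274,18)):
    g=cv2.cvtColor(cv2.imread(f'pics/{f}_end.png'),cv2.COLOR_BGR2HSV)
    for row in g[y-w:y+w]: 
        print(''.join('b' if p[1]>150 and p[2]>60 else ' .:-=+*#%@'[min(9,p[2]//22)] for p in row[x-w-4:x+w+4]))
E
```

```text
:...+#*++********#####*++=--:-bbbbbbbbbbbbbb
b. .+#+::=******##**++=-:-bbbbbbbbbbbbbbbbbb
b...+#+::+*#*##*++==---bbbbbbbbbbbbbbbbbbbbb
b...=**++##**++=-:-bbbbbbbbbbbbbbbbbbbbbbbbb
b. .=*##*++==--=bbbbbbbbbbbbbbbbbbbbbbbbbbbb
b...-+++=---=bbbbbbbbbbbbbbbbbbbbbbbbbbbbbbb
b.. .::--bbbbbbbbbbbbbbbbbbbbbbbbbbbbbbbbbbb
b:.:-bbbbbbbbbbb+=====--bbbbbbbbbbbbbbbbbbbb
bbbbbbbbbbbbbb==+******=---::::bbbbbbbbbbbbb
bbbbbbbbbbbbb+**#####***=-:......::bbbbbbbbb
bbbbbbbbbbbb+**#######***-:.........-bbbbbbb
bbbbbbbbbbb=+###*=-=*##**=::.........bbbbbbb
bbbbbbbbbb==*##*-..:+###*-:.... ......bbbbbb
bbbbbbbbbb-+###+:  .+###+-:::::.......:bbbbb
bbbbbbbbbb=*##*+..:-*##*+:::--==:.. ...bbbbb
bbbbbbbbb==*##**==+*###*=::::-=++-.....bbbbb
bbbbbbbbb-=*##*#**####*=::::---+#+. ...bbbbb
bbbbbbbbb--=**#######*=-:-::-:-+#+-....bbbbb
bbbbbbbbb::-=*####**+-:::-::-:-=**-... bbbbb
bbbbbbbb:..:--==+==-::--:--:-::+#*=. ..bbbbb
bbbbbbbb:..:::::::::::--::-::::+*#=...:bbbbb
bbbbbbbb:. :-:::.:::--:--:--::-+**=...bbbbbb
bbbbbbb:....--:::--:--::--:-::-+#*-...bbbbbb
bbbbbbb:...:++---:--:--:--::::=**=:..bbbbbbb
bbbbbbb: ..:+*=-----
[... 1439 characters left out ...]
-:=.-::=:---:.:bbbbbbbbb.
bbbbbbbb.....:#=--:-:-.-:-::---:..:bbbbbbbbb
bbbbbbbb-....-+=---::-:=.-:-:-=-...bbbbbbbbb
bbbbbbbbb....-+=---:--:-.-:-:-=*:...bbbbbbbb
bbbbbbbbb....:++-:-:-::-:-:-:-+#-...bbbbbbbb
-bbbbbbbb-....=+=:=:=:-::-:-:-##-...:bbbbbbb
-:bbbbbbbb-...-===-:-.-::-:--=##:...:bbbbbbb
*-:bbbbbbbb-...-=+---.=:-:-:=*#*....bbbbbbbb
@*-:bbbbbbbbb...-====-=:-:-*###=...:bbbbbbbb
%%#-:bbbbbbbbb:.:-==+=+=*-*%%*=...:bbbbbbbbb
#%%#=:bbbbbbbbbb:.:--==+#+#*+-...-bbbbbbbbbb
-+#%#=:bbbbbbbbbbbb:.::----::.:-bbbbbbbbbbbb
..-#@%=:bbbbbbbbbbbbbbb-----bbbbbbbbbbbbbbbb
...-#%#*:bbbbbbbbbbbbbbbbbbbbbbbbbbbbbbbbbbb
....=%%@*:bbbbbbbbbbbbbbbbbbbbbbbbbbbbbbbbbb
....+%%%@*:-bbbbbbbbbbbbbbbbbbbbbbbbbbbbbb::
```

```bash
python3 -c "
from h import *
print(workorder.close_job())"
```

```text
the job is handed in; nothing more can be done
None
```

I built both kits and handed the job in at about 26 s of the 141 s allowed. Camera checks showed all five parts in their pockets and upright; I didn't move the white gear or the coupling, and the judging result was not shown.

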